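# Close the hold-down flap of a leak-test nest and tuck it under its lip

### The arm

A 6-joint arm with a two-finger parallel gripper is mounted at the origin on the work surface. World frame = base frame: x ahead of the robot, y to its left, z up, the work surface at z = 0. Lengths are in m, angles in degrees, forces in N, time in s.
With the tool pointing down it reaches from about 0.35 to 0.875 m from the base axis. Payload 4.2 kg.
Tool frame: the origin (TCP) lies at the very end of the fingers, on their centre line; the grasp point (between the pads) lies 19 mm behind it; z points along the fingers, y is the line along which they close (so a half turn about z gives the same grasp; the last joint's range is limited). The gripper opens to 87 mm and grips with 3 to 60 N. Pads are 19 mm wide; open, the fingers measure 117 mm over their backs; the gripper's body (75 mm by 190 mm) begins 51 mm behind the grasp point.
Start: joints at [-50.042, 22.042, 0.453, 0, -68.411, -14.817], TCP at [0.266, -0.566, 0.223] pointing down, gripper open.
Joint ranges: [-179.83, 179.83], [-69.29, 118.12], [-61.27, 80.66], [-181.25, 117.63], [-171.15, -9.14], [-177.46, 177.46]. Speed limits (degrees/s): [159.86, 159.86, 180, 180, 180, 180].

### API

Orientations are given as a 3x3 rotation matrix whose columns are the frame's x, y, z axes.
In Python, from station import sense, cams, r gives the robot as it stands. The module is installed in compiled form; this text tells all that it offers.
- The arm moves only by the tool step_arm, never from a script. Its argument "targets" is text: rows parted by semicolons, each of 4 numbers parted by spaces: the shift along the tool's x, y, z in cm, then the turn about the tool's z in degrees. In form: x y z turn; .... A call has 1 to 12 rows; each row shifts and turns the commanded pose from where the row before left it, along the tool's axes as they then stand; what a row does not reach is not made up. A row lasts 1/12 s, in which the tool goes at most 41.7 mm and 7.16 degrees, less where a joint would pass 70% of its speed; a pose out of reach is approached as far as the arm can. A call with a gripper value outside its range is refused whole. "claw" is the finger opening in cm, from 0 to 8.7, set as the call begins (left out, the last holds). The fingers move at their own pace and stop on an object; the grip force is fixed at half the most. Time passes only in rows, so rows that do not move let the fingers close. It gives the time, the measured TCP pose, the force, the opening and the grip force at its end, in the units of the state.
- sense(): the state, without advancing time (a new reading comes with each control period).
- cams.capture(name): name is "side" or "top" or "wrist"; returns a dict with "frame" (420x560x3 uint8, blue, green, red), "vertical_fov" (degrees; the focal length in pixels is half the picture's height over the tangent of half this angle, whatever the lens; pixels are square), "cx", "cy" (the principal point, pixels), "eye" and "rotation" of the camera in the world; the wrist camera has in their place "tool_from_camera" (4x4, takes a point from camera to tool coordinates, whose origin is the TCP and whose axes are the flange's). Camera axes: x right, y down, z forward; pixel columns grow to the right and rows downward; lengths in m; the calibration is good to about 2 mm. A picture is of the moment at which its call begins: read the wrist's pose just before it. There is no depth.
- r.finish_job(): hands the job in; it is judged then, once.
The state is a dict: "time_s": time; "joints": joint angles; "joint_velocities": joint speeds; "effort": joint torques, N m; "tcp_pos": TCP position; "ee_rot": TCP orientation; "wrist_force": force on the tool from outside, world axes, zero at the start; "moment": the same for the moment, N m; "gripper_width": opening from 0.0 (shut) to 1.0 (fully open); "gripper_force": force on a finger pad.
Only numpy, scipy, OpenCV 4.12 (cv2) and the standard library are available. Lean on these libraries where they do the work, as an engineer would, in place of code of your own. Each camera call takes 0.05 s, during which the arm holds its last target. There are 200 camera calls.

### The job

Close the orange hold-down flap of the leak-test nest: push it over with the fingertips until it lies flat above the white tub, then, keeping it pressed down, push its free edge forward beneath the yellow retaining lip, fully home, so that it stays shut when you let go. Only push and press: never take the flap between the fingers, leave the tub in the nest, do not disturb the other loose things, and end clear of everything.

Things in the scene. Friction and masses are not known exactly. Their poses are not given: they have to be found in the camera images.
- hinge (a point): Middle of the hinge axis of the orange flap, 58 mm above the table. Its frame is that of the nest: x level, from the hinge towards the yellow lip (the way the flap folds over and is then pushed to tuck it); y along the hinge axis; z up. Steel cheeks stand at both ends of the hinge, y +-48 to 56 mm, up to 8 mm above the axis.
- lip_edge (a point): Middle of the lower front edge of the yellow retaining lip, which points at the hinge (frame as the hinge's): 134 mm from the hinge axis along x and 5 mm above the axis. The lip is a fixed steel hook 64 mm wide, 6 mm thick with a rounded nose, overhanging 17 mm, open towards the hinge; its top is 11 mm above the hinge axis.
- fold (a joint): Angle of the flap, rad: 0 = lying flat over the nest, about 1.57 = upright, 1.95 = fully open, leaning back away from the lip. A weak spring (0.16 Nm at 0) lifts the flap to about 0.5 rad if it is flat and not held down or tucked; above that, hinge friction lets it stay where it is.
- tuck (a joint): How far the flap has slid in its slotted hinge, in its own plane, away from the axis, m: 0 = drawn back, 0.020 = home at its stop. Stays where left (4 N of friction). Flat and drawn back, its edge is 6 mm short of the lip; beyond 0.006 it would come down on top of the lip. At home the edge is 14 mm under the lip.
- flap_edge (a point): Middle of the free edge of the orange flap, on its outer face (on top when flat). Frame: x along the flap from hinge to free edge, y along the hinge, z out of the outer face. A plate 120 mm long, 90 wide, 5 thick; edge 128 mm from the hinge axis when drawn back. Flat, the outer face is 2.5 mm above the hinge axis and 2.5 mm lower than the lip's underside.
- ridge_foot (a point): Foot of the black push ridge on the flap's outer face, mid width, on the hinge's side (frame as flap_edge); 83 mm from the hinge axis when drawn back. The ridge crosses the whole width, 10 mm high; upright towards the hinge, to push against, sloping down towards the free edge. The face is plain from the foot back to the hinge.
- tub_mid (a point): Centre of the loose white tub, 68 mm across and 34 mm high, standing in the nest under the flap; its rim is 4.5 mm below the flap's underside when flat. It must stay there.
- plug_mid (a point): Centre of a brass reference plug, loose, 36 mm across, 50 mm high. Bystander.
- bottle_mid (a point): Centre of a white plastic bottle with a blue cap, loose, 48 mm across, 95 mm high. Bystander.
- cup_mid (a point): Centre of a white open cup, loose, 76 mm across, 60 mm high. Bystander.
- cap_mid (a point): Centre of a blue round cap, loose, 52 mm across, 22 mm high. Bystander.
- driver_grip (a point): Handle of a loose screwdriver lying on the table, 26 mm thick. Bystander.
- block_mid (a point): Centre of an aluminium block, loose, 50 x 35 x 30 mm. Bystander.
- nest: The leak-test nest, bolted down, turned by up to 35 degrees about the vertical; axes as the hinge's, origin on the table, 65 mm along +x from the hinge. Aluminium base plate x -115 to 125, y +-75 mm, 12 mm thick; on it a black open block 112 x 96 mm, 46 mm high above the table, that holds the tub under the flap.

How it is judged:
By the outcome, as a careful person would: the job done as asked, in the order asked, and still so for the second after the job is handed in, with the robot touching nothing.
It also fails if it takes over 38 s, if anything falls off the work surface, if the arm or the gripper's body presses on something with over 40 N, if the wrist force passes 120 N, or if a joint passes its speed limit or range.

## Working session

There is one attempt and no reset: what is moved stays moved. The work goes in short steps, Python scripts to look and compute and a tool call to move; the robot and the scene stay as the last step left them, time stands still between calls to the robot, and variables do not carry over. Pictures are saved under pics/ and viewed, at most 10 in all, crops included, and the job is handed in when it is done.

Besides the shell and the picture viewer there is one more tool, called as name(argument=value, ...), one argument or row to a line, values as JSON. step_arm: Moves the arm, as the interface text tells. Its arguments: {"type":"object","properties":{"targets":{"type":"string"},"claw":{"type":"number"}},"required":["targets"]}

```bash
mkdir -p pics
cat > h.py <<'E'
import numpy as np, cv2
from station import sense, cams, r
def cap(n,f=None):
    s=sense(); c=cams.capture(n)
    if 'eye' in c: c['E']=np.array(c['eye']);c['R']=np.array(c['rotation'])
    else:
        T=np.array(c['tool_from_camera']);R=np.array(s['ee_rot']);c['R']=R@T[:3,:3];c['E']=np.array(s['tcp_pos'])+R@T[:3,3]
    c['f']=210/np.tan(np.radians(c['vertical_fov'])/2)
    if f: cv2.imwrite(f,c['frame'])
    return c
def ray(c,u,v):
    d=c['R']@np.array([(u-c['cx'])/c['f'],(v-c['cy'])/c['f'],1]);return d/np.linalg.norm(d)
def onz(c,u,v,z):
    d=ray(c,u,v);return c['E']+d*(z-c['E'][2])/d[2]
def proj(c,p):
    q=c['R'].T@(np.array(p)-c['E']);return q[:2]/q[2]*c['f']+[c['cx'],c['cy']]
E
python3 - <<'E'
from h import *
s=sense();print(s['time_s'],s['tcp_pos'],np.round(s['ee_rot'],3),s['wrist_force'],s['gripper_width'])
for n in('top','side'):
    c=cap(n,f'pics/{n}0.png');np.savez(f'{n}0.npz',**c);print(n,c['E'],c['f'],c['cx'],c['cy'],c['R'].round(3).tolist(),[k for k in c])
E
```

```text
0.0 [ 0.26526894 -0.56522114  0.22147307] [[-0.905 -0.425 -0.001]
 [-0.425  0.905  0.002]
 [ 0.     0.002 -1.   ]] [0.62865643 0.1747974  0.0715134 ] 1.0015164061078552
top [ 0.54175099 -0.00714811  1.01084854] 381.0268347919057 276.15051050534777 209.30757630943444 [[-0.012, -0.998, 0.058], [-1.0, 0.01, -0.026], [0.025, -0.058, -0.998]] ['frame', 'vertical_fov', 'cx', 'cy', 'eye', 'rotation', 'E', 'R', 'f']
side [0.18960859 0.88110405 0.7414992 ] 426.3610924583091 278.1876340354342 209.6786115387014 [[-0.908, -0.247, 0.337], [-0.418, 0.516, -0.748], [0.011, -0.82, -0.572]] ['frame', 'vertical_fov', 'cx', 'cy', 'eye', 'rotation', 'E', 'R', 'f']
```

View pics/top0.png

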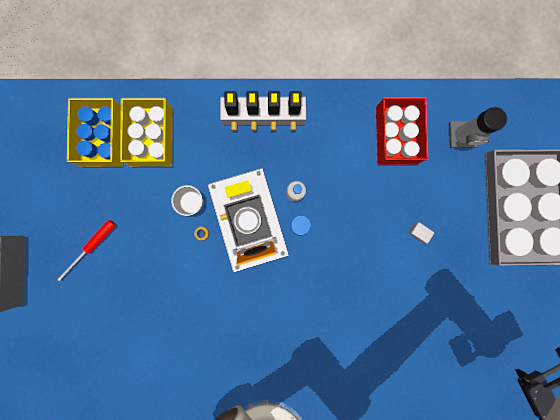

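View pics/side0.png

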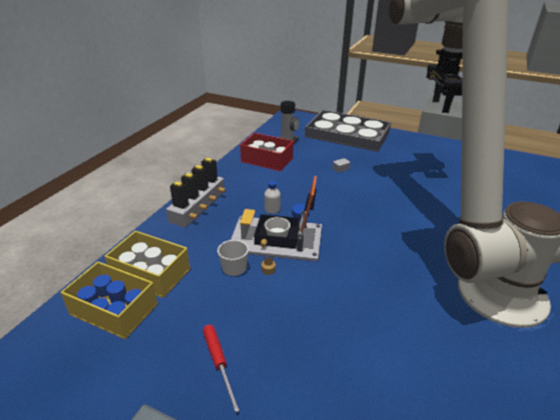

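The top view shows the nest at about (247,221). The yellow lip is at (239,188) and the flap stands open near (258,252), towards the robot. The plug (201,233) and cup (187,201) are to its left, and the bottle (296,190) and cap (301,225) to its right. The side view shows the flap leaning back at (311,205).

Run:
```python
from h import *
c=dict(np.load('top0.npz'));im=c['frame'];hsv=cv2.cvtColor(im,cv2.COLOR_BGR2HSV)
# nest region = non-blue blob near (247,221)
m=((hsv[...,0]<95)|(hsv[...,0]>125)|(hsv[...,1]<90)).astype(np.uint8)
n,l,st,ce=cv2.connectedComponentsWithStats(m)
k=l[172+40,215+10] or l[265,240]
b=(l==l[186,220]).astype(np.uint8);print(st[l[186,220]])
cn=max(cv2.findContours(b,0,2)[0],key=cv2.contourArea)
R=cv2.minAreaRect(cn);P=np.array([onz(c,*p,.012) for p in cv2.boxPoints(R)]);print(P.round(4),[np.linalg.norm(P[i]-P[i-1]).round(4) for i in range(4)])
print('centre',P.mean(0))
ym=((abs(hsv[...,0].astype(int)-28)<6)&(hsv[...,1]>150)).astype(np.uint8);ym[:, :205]=0;ym[:,275:]=0;ym[:165]=0;ym[230:]=0
cn=max(cv2.findContours(ym,0,2)[0],key=cv2.contourArea);Q=np.array([onz(c,*p,.069) for p in cv2.boxPoints(cv2.minAreaRect(cn))]);print('lip',Q.round(4),Q.mean(0))
e=P[np.argsort(P[:,0])];a=(e[2]+e[3])/2-(e[0]+e[1])/2;a/=np.linalg.norm(a);print('yaw',np.degrees(np.arctan2(a[1],a[0])))
cen=P.mean(0)
# nest plate centre is x=+5 => origin 
o=cen-a*.005;h=o-a*.065;print('hinge',h,'lip_edge',h+a*.134)
om=((hsv[...,0]<16)&(hsv[...,0]>4)&(hsv[...,1]>150)).astype(np.uint8)[160:275,205:292];ys,xs=np.nonzero(om);print('orange',xs.min()+205,xs.max()+205,ys.min()+160,ys.max()+160)
for nm,u,v,z in(('plug',201,233,.05),('cup',187,201,.06),('bottle',296,190,.095),('cap',301,225,.022)):
  p=onz(c,u,v,z)-h; y=np.array([-a[1],a[0],0]);print(nm,p@a,p@y)
cv2.imwrite('pics/z.png',cv2.resize(im[160:285,170:320],None,fx=5,fy=4.8,interpolation=cv2.INTER_CUBIC))
```

```text
[ 208  168   81  104 5303]
[[ 0.6684  0.1488  0.012 ]
 [ 0.7109  0.0022  0.012 ]
 [ 0.4781 -0.0637  0.012 ]
 [ 0.4376  0.0817  0.012 ]] [np.float64(0.2404), np.float64(0.1527), np.float64(0.2419), np.float64(0.1509)]
centre [0.57376714 0.04224526 0.012     ]
lip [[0.653  0.0971 0.069 ]
 [0.6706 0.0373 0.069 ]
 [0.6449 0.0299 0.069 ]
 [0.6274 0.0896 0.069 ]] [0.64898421 0.0634575  0.069     ]
yaw 16.001063470624462
hinge [0.50647918 0.0229494  0.012     ] lip_edge [0.63528756 0.05988719 0.012     ]
orange 237 275 241 265
plug 0.06889497730124436 0.11993549757277322
cup 0.1548116197807624 0.1295826003019058
bottle 0.10103788790546518 -0.13523762651843654
cap 0.015902105631411437 -0.12894780636691355
```

View pics/z.png

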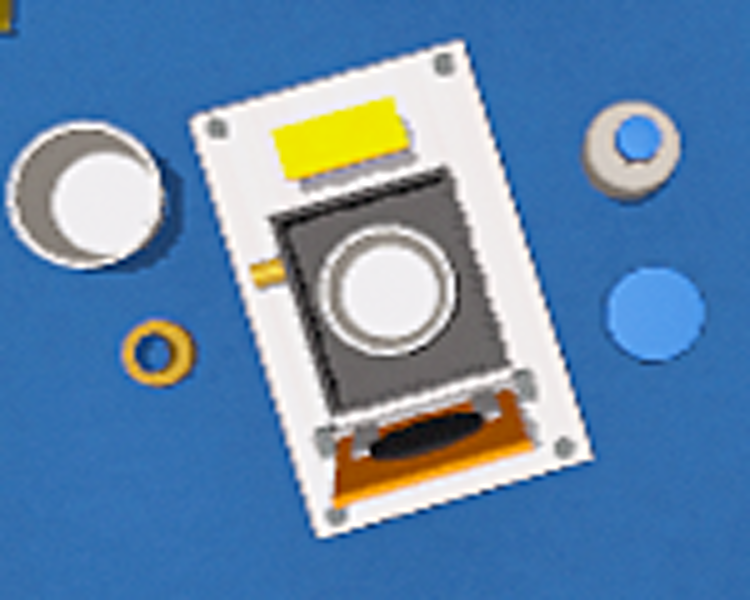

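The plate measures 242 × 152 mm, which fits its 240 × 150 mm. The lip edge agrees with the hinge estimate to about 1 mm. So the hinge is at (0.5065, 0.0230, 0.058) with a yaw of 16°. Next I move behind the flap with the claw shut, tool x set to nest −x and tool y to nest +y.

step_arm(
  targets="0 0 0 4.6; 0 0 0 4.6; -2.03 3.33 0 0; -2.03 3.33 0 0; -2.03 3.33 0 0; -2.03 3.33 0 0; -2.03 3.33 0 0; -2.03 3.33 0 0; -2.03 3.33 0 0; -2.03 3.33 0 0; -2.03 3.33 0 0; -2.03 3.33 0 0",
  claw=0,
)

```text
time_s: 1.1
tcp_pos: [0.369, -0.188, 0.2224]
ee_rot: [[-0.962, -0.274, -0.0], [-0.274, 0.962, 0.0], [-0.0, 0.0, -1.0]]
wrist_force: [1.1, -0.1, 0.5]
gripper_width: 0.172
gripper_force: 0.0
```

step_arm(
  targets="-2.03 3.33 0 0; -2.03 3.33 0 0; -2.03 3.33 0 0; -2.03 3.33 0 0; 0 0 0 0;0 0 0 0",
)

```text
time_s: 1.6
tcp_pos: [0.4108, -0.0376, 0.2223]
ee_rot: [[-0.96, -0.279, -0.001], [-0.279, 0.96, -0.0], [0.001, 0.0, -1.0]]
wrist_force: [-0.2, -0.2, -1.0]
gripper_width: 0.004
gripper_force: 0.0
```

```bash
cat >> h.py <<'E'
H=np.array([.5065,.0230,.058]);A=np.radians(16.);N=np.array([[np.cos(A),-np.sin(A),0],[np.sin(A),np.cos(A),0],[0,0,1]])
def nest(p): return N.T@(np.array(p)-H)
def world(q): return H+N@np.array(q)
def st():
    s=sense();R=np.array(s['ee_rot']);print('t',round(s['time_s'],2),'nest mm',(nest(s['tcp_pos'])*1000).round(1),'toolx in nest',(N.T@R[:,0]).round(3),'tilt z',(N.T@R[:,2]).round(3),'F',(N.T@np.array(s['wrist_force'])).round(2),'w',round(s['gripper_width'],3));return s
E
python3 - <<'E'
from h import *
st();a=cap('wrist');b=cap('side')
for c in(a,b):
  for th in(1.95,):
    for y in(-.045,.045):
      e=.128;q=[e*np.cos(th)-.0025*np.sin(th),y,e*np.sin(th)+.0025*np.cos(th)];p=proj(c,world(q));print(p.round(0))
      if -1e4<p[0]<1e4: cv2.circle(c['frame'],tuple(int(v) for v in p),3,(0,255,0),-1)
cv2.imwrite('pics/w1.png',np.hstack([cv2.resize(a['frame'],(400,300)),cv2.resize(b['frame'][150:285,200:380],(400,300))]))
E
```

```text
t 1.6 nest mm [-108.7  -31.9  164.3] toolx in nest [-1.    -0.003  0.001] tilt z [-0.001  0.    -1.   ] F [-0.22 -0.17 -0.96] w 0.004
[248. 312.]
[386. 313.]
[325. 180.]
[323. 199.]
```

View pics/w1.png

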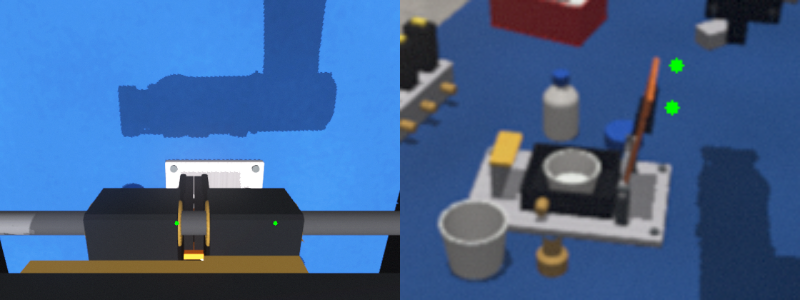

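The wrist view is mostly the gripper and the nest plate. In the side view the flap's tip is at about px (315,177), and the 1.95 rad prediction (green) falls 9 px to the right of it. So the flap stands less open than 1.95.

Run:
```python
from h import *
c=cap('side');hsv=cv2.cvtColor(c['frame'],cv2.COLOR_BGR2HSV)
om=(((hsv[...,0]<18)|(hsv[...,0]>176))&(hsv[...,1]>120)&(hsv[...,2]>60)).astype(np.uint8);om[:, :295]=0;om[:,335:]=0;om[:165]=0;om[245:]=0
n,l,s,_=cv2.connectedComponentsWithStats(om);k=1+np.argmax(s[1:,4]);print(s[k]);ys,xs=np.nonzero(l==k)
for v in range(ys.min(),ys.max()+1,6):print(v,xs[ys==v].min(),xs[ys==v].max(),end=' | ')
print()
for th in(1.6,1.7,1.8,1.95):
  print(th,[proj(c,world([e*np.cos(th)-o*np.sin(th),y,e*np.sin(th)+o*np.cos(th)])).round(1).tolist() for e in(.128,.03) for o in(-.0025,.0025) for y in(-.045,.045)])
```

```text
[301 177  15  54 141]
177 314 315 | 183 313 314 | 189 311 314 | 195 310 313 | 201 308 311 | 207 307 309 | 213 306 307 | 219 304 305 | 225 303 304 | 
1.6 [[306.4, 174.7], [302.8, 193.2], [308.3, 174.9], [304.8, 193.5], [303.6, 205.9], [300.0, 225.5], [305.5, 206.1], [301.9, 225.8]]
1.7 [[311.3, 175.4], [308.0, 194.0], [313.2, 175.8], [310.1, 194.4], [304.7, 206.0], [301.2, 225.6], [306.5, 206.3], [303.1, 226.0]]
1.8 [[316.2, 176.5], [313.2, 195.2], [318.0, 177.0], [315.2, 195.7], [305.8, 206.1], [302.3, 225.8], [307.6, 206.7], [304.2, 226.4]]
1.95 [[323.2, 178.9], [320.7, 197.7], [324.9, 179.7], [322.6, 198.5], [307.4, 206.6], [304.0, 226.3], [309.1, 207.3], [305.8, 227.1]]
```

step_arm(
  targets="-0.8 1.6 0 0; -0.8 1.6 0 0; -0.4 0 2 0; -0.4 0 2 0; 0 0 2 0; 0 0 0 0; 0 0 0 0",
)

```text
time_s: 2.33
tcp_pos: [0.4244, -0.0035, 0.1621]
ee_rot: [[-0.962, -0.273, -0.002], [-0.273, 0.962, -0.001], [0.003, -0.001, -1.0]]
wrist_force: [1.4, 0.2, -0.3]
gripper_width: 0.003
gripper_force: 0.0
```

Run:
```python
from h import *
st()
```

```text
t 2.33 nest mm [-86.2  -2.9 104.1] toolx in nest [-1.     0.003  0.003] tilt z [-0.003 -0.001 -1.   ] F [ 1.4  -0.14 -0.32] w 0.003
```

step_arm(
  targets="-0.9 0.3 -0.4 0; -0.9 0 0 0; -0.9 0 0 0; -0.9 0 0 0; -0.9 0 0 0; -0.8 0 0 0; -0.7 0 0 0; -0.7 0 0 0; -0.7 0 0 0; -0.7 0 0 0; -0.7 0 0 0; -0.7 0 0.1 0",
)

```text
time_s: 3.33
tcp_pos: [0.5161, 0.027, 0.1654]
ee_rot: [[-0.962, -0.275, -0.0], [-0.275, 0.962, -0.0], [0.0, 0.0, -1.0]]
wrist_force: [-1.1, -0.0, -0.4]
gripper_width: 0.013
gripper_force: 0.4
```

Run:
```python
from h import *
st()
```

```text
t 3.33 nest mm [ 10.3   1.3 107.4] toolx in nest [-1.     0.001  0.   ] tilt z [-0.  0. -1.] F [-1.05  0.26 -0.41] w 0.013
```

step_arm(
  targets="-0.7 0 0.1 0; -0.76 0 0.32 0; -0.76 0 0.32 0; -0.76 0 0.32 0; -0.76 0 0.32 0; -0.58 0 0.44 0; -0.58 0 0.44 0; -0.58 0 0.44 0; -0.4 0 0.4 0; -0.4 0 0.4 0; 0 0 0 0; 0 0 0 0",
)

```text
time_s: 4.33
tcp_pos: [0.576, 0.0442, 0.1302]
ee_rot: [[-0.962, -0.275, -0.0], [-0.275, 0.962, -0.0], [0.0, 0.0, -1.0]]
wrist_force: [-1.0, -0.7, -0.5]
gripper_width: 0.004
gripper_force: 0.0
```

Run:
```python
from h import *
st();b=cap('side');t=cap('top')
cv2.imwrite('pics/w2.png',np.hstack([cv2.resize(b['frame'][150:285,200:380],(400,300)),cv2.resize(t['frame'][165:285,180:340],(400,300))]))
```

```text
t 4.33 nest mm [72.7  1.2 72.2] toolx in nest [-1.     0.001  0.   ] tilt z [-0.  0. -1.] F [-1.12 -0.42 -0.46] w 0.004
```

View pics/w2.png

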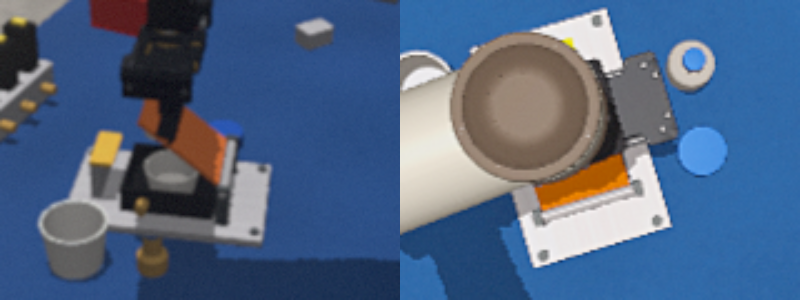

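The side view shows the flap folded to about 0.7 rad under the fingertip, with everything else undisturbed. Next I lift, go back behind the ridge and check angle and tuck in the side view.

step_arm(
  targets="0 0 -1.5 0; 0 0 -1 0; 1.2 0 0 0; 1.3 0 0 0; 1.4 -0.1 0 0; 0 0 1 0; 0 0 1 0; 0 0 1 0; 0 0 0 0; 0 0 0 0",
)

```text
time_s: 5.27
tcp_pos: [0.5387, 0.0325, 0.1243]
ee_rot: [[-0.961, -0.275, -0.002], [-0.275, 0.961, -0.001], [0.002, -0.0, -1.0]]
wrist_force: [-0.6, 0.1, -0.1]
gripper_width: 0.005
gripper_force: 0.0
```

Run:
```python
from h import *
st();b=cap('side');
for th in(.6,.7,.8):
  for tk in (0,.01):
    e=.128+tk;o=.0025;print(th,tk,[proj(b,world([e*np.cos(th)-o*np.sin(th),y,e*np.sin(th)+o*np.cos(th)])).round(1).tolist() for y in(-.045,.045)])
cv2.imwrite('pics/w3.png',cv2.resize(b['frame'][170:260,240:340],(666,600)))
```

```text
t 5.27 nest mm [33.6  0.2 66.3] toolx in nest [-1.     0.001  0.002] tilt z [-0.002 -0.    -1.   ] F [-0.55  0.26 -0.13] w 0.005
0.6 0 [[266.4, 188.7], [260.1, 207.4]]
0.6 0.01 [[263.3, 186.6], [256.9, 205.2]]
0.7 0 [[269.3, 185.7], [263.2, 204.4]]
0.7 0.01 [[266.4, 183.4], [260.2, 202.0]]
0.8 0 [[272.6, 183.1], [266.7, 201.7]]
0.8 0.01 [[270.0, 180.5], [263.9, 199.0]]
```

View pics/w3.png

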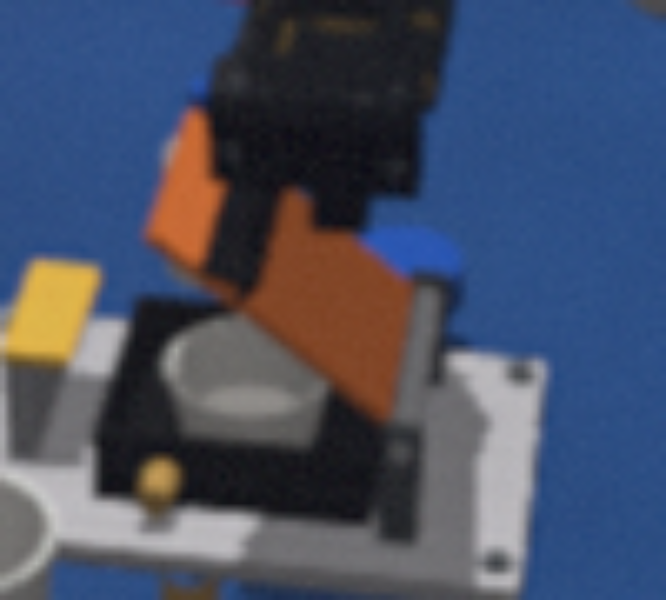

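The flap's near corner is at about px (262,205) and its far corner at (268.5,186). That gives a fold of about 0.68 rad with the tuck still near 0. Next I press it down between the hinge and the ridge.

step_arm(
  targets="-0.17 0 1.05 0; -0.17 0 1.05 0; -0.5 0 0.55 0; -0.5 0 0.55 0; -0.3 0 0.6 0; -0.3 0 0.6 0; -0.15 0 0.64 0; -0.15 0 0.64 0; 0 0 0.4 0; 0 0 0.3 0; 0 0 0 0; 0 0 0 0",
)

```text
time_s: 6.32
tcp_pos: [0.5605, 0.0388, 0.0618]
ee_rot: [[-0.962, -0.275, 0.0], [-0.275, 0.962, 0.0], [-0.001, 0.0, -1.0]]
wrist_force: [1.0, -0.4, 0.6]
gripper_width: 0.005
gripper_force: 0.2
```

Run:
```python
from h import *
st()
```

```text
t 6.32 nest mm [56.2  0.3  3.8] toolx in nest [-1.     0.001 -0.001] tilt z [ 0.001  0.    -1.   ] F [ 0.84 -0.61  0.56] w 0.005
```

step_arm(
  targets="0 0 0.1 0; 0 0 0.1 0; 0 0 0 0; 0 0 0 0",
)

```text
time_s: 6.65
tcp_pos: [0.5606, 0.0387, 0.0604]
ee_rot: [[-0.961, -0.275, 0.001], [-0.275, 0.961, 0.0], [-0.001, -0.0, -1.0]]
wrist_force: [-1.9, -0.1, 4.9]
gripper_width: 0.007
gripper_force: 2.3
```

step_arm(
  targets="0 0 0.1 0; 0 0 0 0; 0 0 0 0",
)

```text
time_s: 6.9
tcp_pos: [0.5607, 0.0387, 0.06]
ee_rot: [[-0.961, -0.275, 0.001], [-0.275, 0.961, 0.0], [-0.001, -0.0, -1.0]]
wrist_force: [-1.8, 0.4, 7.9]
gripper_width: 0.006
gripper_force: 4.1
```

Run:
```python
from h import *
st()
```

```text
t 6.9 nest mm [56.4  0.2  2. ] toolx in nest [-1.     0.001 -0.001] tilt z [ 0.001 -0.    -1.   ] F [-1.57  0.91  7.86] w 0.006
```

The flap is flat: the tip is at 2.0 mm, the press is 8 N and the force rises stiffly. Next I push forward against the ridge while holding that press.

step_arm(
  targets="-0.3 0 0.1 0; -0.3 0 0 0; -0.3 0 0 0; -0.3 0 0 0; -0.3 0 0 0; -0.3 0 0 0; -0.2 0 0 0; -0.2 0 0 0; -0.2 0 0 0; 0 0 0 0",
)

```text
time_s: 7.73
tcp_pos: [0.5792, 0.0438, 0.0585]
ee_rot: [[-0.962, -0.274, -0.01], [-0.274, 0.962, -0.003], [0.01, -0.0, -1.0]]
wrist_force: [-10.0, -0.2, 14.1]
gripper_width: 0.003
gripper_force: 7.3
```

Run:
```python
from h import *
st()
```

```text
t 7.73 nest mm [75.6 -0.   0.5] toolx in nest [-1.     0.002  0.01 ] tilt z [-0.01 -0.   -1.  ] F [-9.67  2.59 14.07] w 0.003
```

step_arm(
  targets="-0.2 0 0 0; -0.2 0 0 0; 0 0 0 0; 0 0 0 0",
)

```text
time_s: 8.07
tcp_pos: [0.5838, 0.0448, 0.0585]
ee_rot: [[-0.962, -0.274, -0.007], [-0.274, 0.962, -0.003], [0.008, -0.001, -1.0]]
wrist_force: [-7.7, -1.7, 12.9]
gripper_width: 0.008
gripper_force: 6.3
```

Run:
```python
from h import *
st()
b=cap('side');cv2.imwrite('pics/w4.png',cv2.resize(b['frame'][185:260,230:330],(800,600),interpolation=cv2.INTER_CUBIC))
for x in(.128,.134,.142):print(x,proj(b,world([x,.045,.0025])))
print('foot',[proj(b,world([x,.045,.0025])).round(1) for x in(.083,.093)],'lip',proj(b,world([.134,.032,.005])))
```

```text
t 8.07 nest mm [80.3 -0.4  0.5] toolx in nest [-1.     0.001  0.008] tilt z [-0.008 -0.001 -1.   ] F [-7.89  0.52 12.92] w 0.008
0.128 [251.58203393 229.12924055]
0.134 [249.33591338 228.89894687]
0.142 [246.34552057 228.59234331]
foot [array([268.5, 230.9]), array([264.7, 230.5])] lip [250.32485616 225.19224201]
```

View pics/w4.png

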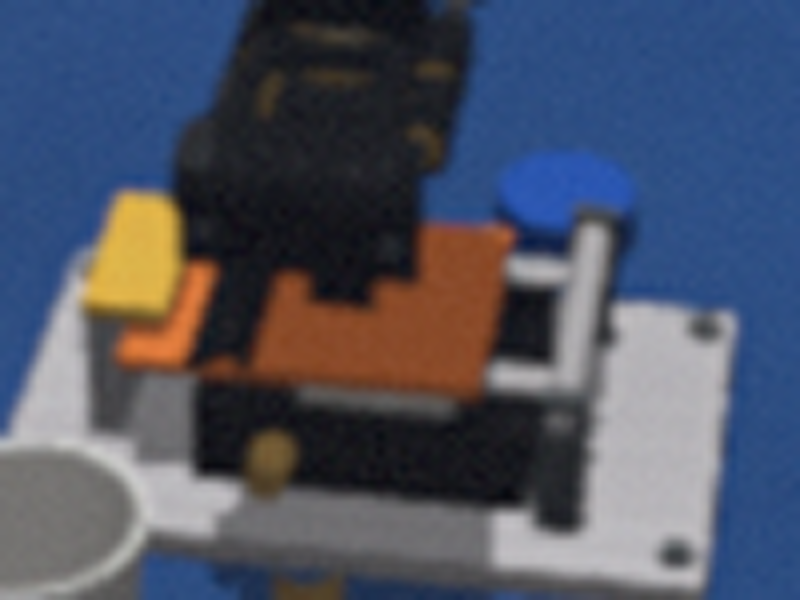

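The flap lies flat with its edge already under the lip: its near corner is at about px (245,229), which is a tuck of roughly 14 mm. I keep pushing until it meets the stop.

step_arm(
  targets="-0.2 0 0 0; -0.2 0 0 0; 0 0 0 0; 0 0 0 0",
)

```text
time_s: 8.45
tcp_pos: [0.5879, 0.0458, 0.0584]
ee_rot: [[-0.962, -0.274, -0.007], [-0.274, 0.962, -0.003], [0.007, -0.001, -1.0]]
wrist_force: [-6.9, -1.7, 11.7]
gripper_width: 0.006
gripper_force: 5.8
```

step_arm(
  targets="-0.2 0 0 0; -0.2 0 0 0; 0 0 0 0; 0 0 0 0",
)

```text
time_s: 8.78
tcp_pos: [0.592, 0.047, 0.0584]
ee_rot: [[-0.962, -0.274, -0.006], [-0.274, 0.962, -0.003], [0.007, -0.001, -1.0]]
wrist_force: [-6.3, -2.8, 10.7]
gripper_width: 0.002
gripper_force: 5.4
```

step_arm(
  targets="-0.2 0 0 0; 0 0 0 0; 0 0 0 0",
)

```text
time_s: 9.03
tcp_pos: [0.594, 0.0476, 0.0583]
ee_rot: [[-0.962, -0.274, -0.006], [-0.274, 0.962, -0.003], [0.007, -0.001, -1.0]]
wrist_force: [-4.9, -2.1, 10.8]
gripper_width: 0.003
gripper_force: 5.2
```

Run:
```python
from h import *
st()
```

```text
t 9.03 nest mm [90.8 -0.5  0.3] toolx in nest [-1.     0.001  0.007] tilt z [-0.007 -0.001 -1.   ] F [-5.3  -0.63 10.77] w 0.003
```

step_arm(
  targets="-0.2 0 0 0; -0.2 0 0 0; 0 0 0 0; 0 0 0 0",
)

```text
time_s: 9.37
tcp_pos: [0.5965, 0.0482, 0.058]
ee_rot: [[-0.962, -0.274, -0.01], [-0.274, 0.962, -0.003], [0.01, -0.001, -1.0]]
wrist_force: [-8.7, -1.9, 11.4]
gripper_width: 0.005
gripper_force: 7.4
```

step_arm(
  targets="-0.2 0 0 0; -0.2 0 0 0; 0 0 0 0; 0 0 0 0",
)

```text
time_s: 9.7
tcp_pos: [0.5967, 0.0481, 0.0572]
ee_rot: [[-0.962, -0.273, -0.018], [-0.273, 0.962, -0.006], [0.019, -0.001, -1.0]]
wrist_force: [-14.6, -3.4, 13.4]
gripper_width: 0.007
gripper_force: 10.0
```

Run:
```python
from h import *
st()
b=cap('side');cv2.imwrite('pics/w5.png',cv2.resize(b['frame'][185:260,230:330],(800,600),interpolation=cv2.INTER_CUBIC))
print([proj(b,world([x,.045,.0025])).round(1).tolist() for x in(.142,.148,.008,.028)])
```

```text
t 9.7 nest mm [93.6 -0.7 -0.8] toolx in nest [-1.     0.003  0.019] tilt z [-0.019 -0.001 -1.   ] F [-15.02   0.74  13.41] w 0.007
[[246.3, 228.6], [244.1, 228.4], [297.1, 233.8], [289.4, 233.0]]
```

View pics/w5.png

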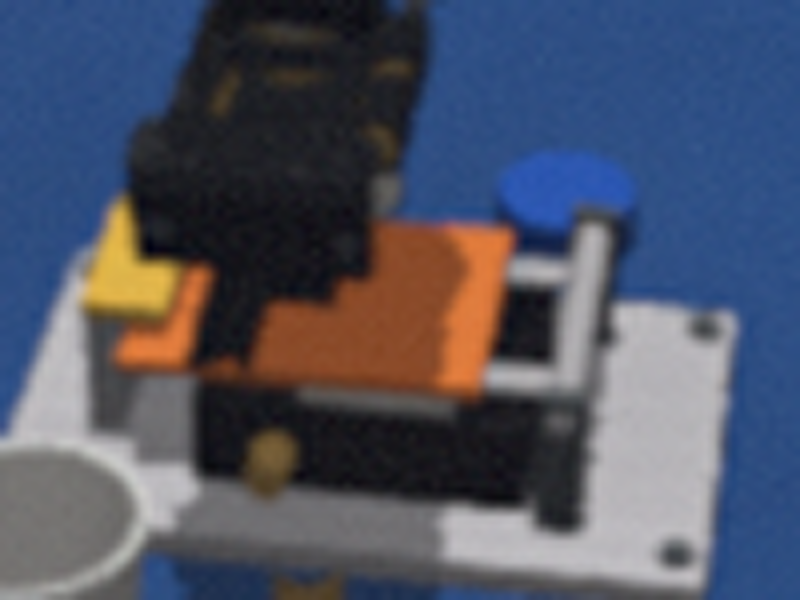

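The finger stopped at x = 93.6 mm, just where the ridge should be at home, and the push rose to 15 N. The flap is home under the lip. I lift straight up so I don't drag it back.

step_arm(
  targets="0 0 -0.3 0; 0 0 -0.4 0; 0.3 0 -0.8 0; 0.5 0 -2 0; 0 0 -3 0; 0 0 -3 0; 1 0 -3 0; 3 0 -2 0; 3.5 -1 0 0; 3.5 -1 0 0; 3.5 -1 0 0; 0 0 0 0",
)

```text
time_s: 10.75
tcp_pos: [0.4594, -0.022, 0.2022]
ee_rot: [[-0.962, -0.272, -0.004], [-0.272, 0.962, 0.001], [0.004, 0.002, -1.0]]
wrist_force: [0.7, 1.3, -1.1]
gripper_width: 0.006
gripper_force: 0.0
```

step_arm(
  targets="0 -4 0 0; 0 -4 0 0; 0 -4 0 0; 0 -4 0 0; 0 -4 0 0; 0 -4 0 0; 0 0 0 0; 0 0 0 0; 0 0 0 0",
)

```text
time_s: 11.5
tcp_pos: [0.5311, -0.2502, 0.202]
ee_rot: [[-0.962, -0.274, -0.001], [-0.274, 0.962, 0.001], [0.001, 0.001, -1.0]]
wrist_force: [-0.9, 0.3, 0.5]
gripper_width: 0.006
gripper_force: 0.0
```

Run:
```python
from h import *
st()
b=cap('side');t=cap('top');cv2.imwrite('pics/w6.png',np.hstack([cv2.resize(b['frame'][170:285,220:340],(400,383)),cv2.resize(t['frame'][165:280,170:320],(400,383))]))
```

```text
t 11.5 nest mm [ -51.6 -269.4  144. ] toolx in nest [-1.     0.002  0.001] tilt z [-0.001  0.001 -1.   ] F [-0.75  0.5   0.45] w 0.006
```

View pics/w6.png

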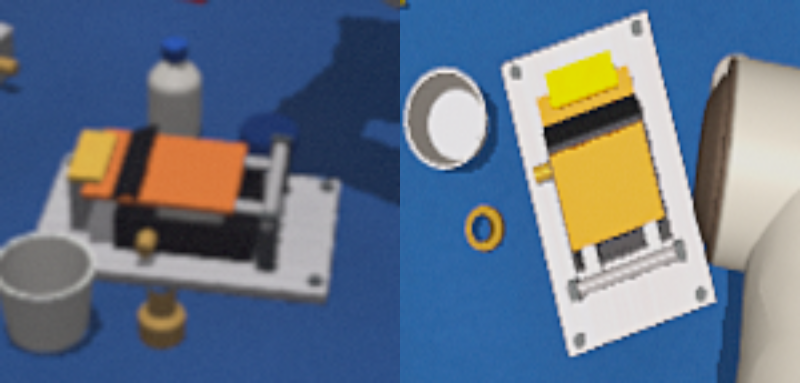

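The flap is flat with its edge under the yellow lip, and it stays shut with the arm clear. The cup, plug, bottle and cap are where they were.

```bash
python3 -c "
from station import r
print(r.finish_job())"
```

```text
the job is handed in; nothing more can be done
None
```

The flap is shut flat and pushed fully home under the yellow lip, it stayed closed after release with the arm clear and the nearby loose things unmoved, and the job was handed in at about 11.5 s.

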